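Turn the topping carousel to the red-capped jar

ROBOT

A 7-joint arm with a two-finger parallel gripper is mounted at the origin on the work surface. World frame = base frame: x ahead of the robot, y to its left, z up, the work surface at z = 0. Lengths are in mm, angles in degrees, forces in N, time in s.
With the tool pointing down it reaches from about 425 to 875 mm from the base axis. Payload 8.4 kg.
Tool frame: the origin (TCP) lies at the very end of the fingers, on their centre line; the grasp point (between the pads) lies 19 mm behind it; z points along the fingers, y is the line along which they close (so a half turn about z gives the same grasp; the last joint's range is limited). The gripper opens to 85 mm and grips with 20 to 120 N. Pads are 22 mm wide; open, the fingers measure 114 mm over their backs; the gripper's body (76 mm by 85 mm) begins 54 mm behind the grasp point. The pads swing forward as they close: fully open they stand 13 mm farther back than shut.
Start: joints at [67.999, 19.091, 2.286, 83.961, -0.768, 76.965, -3.352], TCP at [182.606, -623.794, 231.308] pointing down, gripper open.
Joint ranges: [-147.57, 147.57], [-21.85, 119.76], [-74.77, 79.35], [14.55, 137.4], [-85.83, 265.84], [4.83, 119.75], [-152.11, 152.11]. Speed limits (degrees/s): [127.2, 127.2, 159.86, 159.86, 180, 180, 180].

INTERFACE

Orientations are given as [roll, pitch, yaw] about the fixed x, y, z axes, in that order (R = Rz(yaw) Ry(pitch) Rx(roll)).
In Python, from plant import status, optics, manip gives the robot as it stands.
- The arm moves only by the shell command python3 -m jog 'ROWS' [OPENING] [FORCE]. ROWS is JSON, a list of rows, each an object with "dp": the shift along the tool's x, y, z as a fraction of full scale, a list of three; "angular": the turn, a rotation vector about the tool's x, y, z as a fraction of full scale, a list of three. A call has 1 to 10 rows; each row is the pose to reach, as a shift and turn from the pose commanded when the call began, along the tool's axes at that moment; what a row does not reach only later rows make up. Full scale, the value 1, is 0.2 m for a shift and 60 degrees for a turn. A row lasts 1/10 s, in which the tool goes at most 50 mm and 8.59 degrees, less where a joint would pass 70% of its speed; a pose out of reach is approached as far as the arm can. A call with a number of a shift or a turn outside -1 to 1 is refused whole. A call with a gripper value outside its range is refused whole. OPENING is the closure, from 0 (fully open) to 1 (shut), set as the call begins (- or left out, the last holds). The fingers move at their own pace and stop on an object; FORCE is the grip in N (left out, the last holds). Time passes only in rows, so rows that repeat a pose let the fingers close. It gives the time, the measured TCP pose, the force, the opening and the grip force at its end, in the units of the state.
- status.get_state(): the state, without advancing time (a new reading comes with each control period).
- optics.read_camera(name): name is "scene" or "top" or "wrist"; returns the picture (400x640x3 uint8, red, green, blue); there is no depth.
- optics.camera_model(name): a dict with "intrinsics" (3x3 intrinsics, pixels), "rvec" (rotation vector, rad) and "tvec" (3), from world to camera coordinates, as OpenCV has them. Camera axes: x right, y down, z forward; pixel columns grow to the right and rows downward; lengths in mm; the calibration is good to about 2 mm. A picture is of the moment at which its call begins: read the wrist's pose just before it. camera_model takes no time and is no camera call; for the wrist camera it gives the pose at the moment of the call.
- manip.sign_off(): hands the job in; it is judged then, once.
The state is a dict: "clock": time; "joint_pos": joint angles; "joint_vel": joint speeds; "joint_efforts": joint torques, N m; "ee_pos": TCP position; "eef_rot": TCP orientation; "force": force on the tool from outside, world axes, zero at the start; "ft_torque": the same for the moment, N m; "grip_width": finger opening in mm; "finger_force": force on a finger pad.
Only numpy, scipy, OpenCV 4.12 (cv2) and the standard library are available. Lean on these libraries where they do the work, as an engineer would, in place of code of your own. Each camera call takes 0.05 s, during which the arm holds its last target. There are 200 camera calls.

TASK

Turn the topping carousel on the coffee counter by gently pushing the wooden pegs on its rim with the fingers, until the red-capped jar stands at the front, lined up with the brass pointer that sticks out of the carousel's foot, and leave it standing still there. Do not touch or lift any of the jars, do not whirl the carousel round, and leave the other things on the counter where they are.

Things in the scene. Friction and masses are not known exactly. Their poses are not given: they have to be found in the camera images.
- foot: The carousel's fixed foot: a dark steel disc 190 mm across, 14 mm high, under the plate, with a flat black tongue (70 mm wide, 3 mm high, out to 215 mm from the axis) that bears a flat brass pointer (strip and diamond, top at 7 mm). It does not turn. Origin: on the turning axis at counter height. Its own -x axis runs along the middle of the pointer: the carousel's front.
- pointer (a point): The middle of the brass diamond on the pointer, 168 mm out from the turning axis, 7 mm above the counter. It does not turn with the plate.
- carousel (a joint): Turn of the plate, in rad: 0 at the start, growing anticlockwise seen from above. It turns freely either way (two turns at least), with a steady friction of 0.1 Nm (about 0.8 N at the pegs) and some drag; it stays where it is left.
- plate (a point): Centre of the top of the turning plate, 30 mm above the counter, on the axis; it turns with the plate. The plate is a dark wooden disc 280 mm across and 14 mm thick. Five jars stand on it 58 mm from the axis, 72 degrees apart on cork spots, and five pegs on its rim halfway between the jars.
- peg0 (a point): Centre of the top of a rim peg, a light wooden post 12 mm across, fixed to the plate 128 mm from the axis; it rises 50 mm above the plate, so its top is 80 mm above the counter.
- peg1 (a point): Centre of the top of another rim peg, a light wooden post 12 mm across, fixed to the plate 128 mm from the axis; it rises 50 mm above the plate, so its top is 80 mm above the counter.
- peg2 (a point): Centre of the top of another rim peg, a light wooden post 12 mm across, fixed to the plate 128 mm from the axis; it rises 50 mm above the plate, so its top is 80 mm above the counter.
- peg3 (a point): Centre of the top of another rim peg, a light wooden post 12 mm across, fixed to the plate 128 mm from the axis; it rises 50 mm above the plate, so its top is 80 mm above the counter.
- peg4 (a point): Centre of the top of another rim peg, a light wooden post 12 mm across, fixed to the plate 128 mm from the axis; it rises 50 mm above the plate, so its top is 80 mm above the counter.
- jar_red_mid (a point): The red-capped topping jar, loose on the plate, round, 48 mm across, 55 mm high over all; this point is its centre, half-way up (its top is 85 mm above the counter). It is the one wanted at the front.
- jar_white_mid (a point): The white-capped topping jar, loose on the plate, round, 48 mm across, 55 mm high over all; this point is its centre, half-way up (its top is 85 mm above the counter).
- jar_black_mid (a point): The black-capped topping jar, loose on the plate, round, 48 mm across, 55 mm high over all; this point is its centre, half-way up (its top is 85 mm above the counter).
- jar_blue_mid (a point): The blue-capped topping jar, loose on the plate, round, 48 mm across, 55 mm high over all; this point is its centre, half-way up (its top is 85 mm above the counter).
- jar_green_mid (a point): The green-capped topping jar, loose on the plate, round, 48 mm across, 55 mm high over all; this point is its centre, half-way up (its top is 85 mm above the counter).
- mug: White mug, 80 mm across, 85 mm high, loose on the counter; origin at the centre of its underside. Leave alone.
- tumbler: Glass tumbler, 68 mm across, 110 mm high, loose; origin at the centre of its underside. Leave alone.
- tamper: Steel coffee tamper standing on its 58 mm base, 87 mm high, loose; origin at the centre of its underside. Leave alone.
- beans: Cardboard box of beans, 70 by 110 by 170 mm high, loose; origin at the centre of its underside. Leave alone.

How it is judged (in metres and radians):
At the end, for the whole second after the job is handed in: The red-capped jar's centre is within 10 mm of the line from the axis along the brass pointer, on the pointer's side; the plate is still; all jars stand upright on the plate within 71 mm of its axis; mug, tumbler, tamper and bean box are within 20 mm of where they were (y of jar_red_mid in the frame of foot between -0.01 and 0.01 m and x of jar_red_mid in the frame of foot below -0.045 m and velocity of joint carousel between -0.05 and 0.05 rad/s and angle between each of jar_red_mid, jar_white_mid, jar_black_mid, jar_blue_mid, jar_green_mid's own z axis and vertical below 0.1 rad and horizontal distance between each of jar_red_mid, jar_white_mid, jar_black_mid, jar_blue_mid, jar_green_mid and plate below 0.071 m and height (world z) of each of jar_red_mid, jar_white_mid, jar_black_mid, jar_blue_mid, jar_green_mid below 0.065 m and distance of each of mug, tumbler, tamper, beans from where it was at the start of the episode below 0.02 m); the robot touches nothing.
It fails at once if the robot touches a jar (more than 0.5 N) (contact force between any of the fingers, the arm and jar_red above 0.5 N or contact force between any of the fingers, the arm and jar_white above 0.5 N or contact force between any of the fingers, the arm and jar_black above 0.5 N or contact force between any of the fingers, the arm and jar_blue above 0.5 N or contact force between any of the fingers, the arm and jar_green above 0.5 N).
It fails at once if a jar is lifted more than 7 mm off the plate, or tips (more than 0.3 rad) (height (world z) of any of jar_red_mid, jar_white_mid, jar_black_mid, jar_blue_mid, jar_green_mid above 0.065 m or angle between any of jar_red_mid, jar_white_mid, jar_black_mid, jar_blue_mid, jar_green_mid's own z axis and vertical above 0.3 rad).
It fails at once if a jar slides off its spot (more than 13 mm from or towards the axis) ((horizontal distance between jar_red_mid and plate above 0.071 m or horizontal distance between jar_red_mid and plate below 0.045 m) or (horizontal distance between jar_white_mid and plate above 0.071 m or horizontal distance between jar_white_mid and plate below 0.045 m) or (horizontal distance between jar_black_mid and plate above 0.071 m or horizontal distance between jar_black_mid and plate below 0.045 m) or (horizontal distance between jar_blue_mid and plate above 0.071 m or horizontal distance between jar_blue_mid and plate below 0.045 m) or (horizontal distance between jar_green_mid and plate above 0.071 m or horizontal distance between jar_green_mid and plate below 0.045 m)).
It fails at once if the carousel is whirled round (faster than 2.5 rad/s) (velocity of joint carousel above 2.5 rad/s or velocity of joint carousel below -2.5 rad/s).
It fails at once if something else on the counter is knocked or moved (more than 20 mm, or tipped) (distance of any of mug, tumbler, tamper, beans from where it was at the start of the episode above 0.02 m or angle between any of mug, tumbler, tamper, beans's own z axis and vertical above 0.3 rad).
It also fails if it takes over 61 s, if anything falls off the work surface, if the arm or the gripper's body presses on something with over 40 N, if the wrist force passes 120 N, or if a joint passes its speed limit or range.

## Working session

There is one attempt and no reset: what is moved stays moved. The work goes in short steps, Python scripts to look and compute and a shell command to move; the robot and the scene stay as the last step left them, time stands still between calls to the robot, and variables do not carry over. Pictures are saved under pics/ and viewed, at most 10 in all, crops included, and the job is handed in when it is done.

```bash
ls; mkdir -p pics; python3 - <<'E'
from plant import status, optics
import cv2
s=status.get_state(); print(s)
for n in("top","scene"):
    cv2.imwrite(f"pics/{n}0.png",optics.read_camera(n)[:,:,::-1]); m=optics.camera_model(n); print(n,m)
E
```

```text
pics
{'clock': 0.0, 'joint_pos': array([67.99822501, 19.13087133,  2.28286301, 84.01351276, -0.7678727 ,
       76.96515132, -3.35289065]), 'joint_vel': array([ 0.06025282, -0.10494479, -0.05722037, -0.00709004,  0.02878706,
       -0.06435137,  0.00439171]), 'joint_efforts': array([-1.96498099e-04, -6.58547544e+01,  1.36533793e+00, -4.05564165e+01,
        1.66477798e-02,  1.25408778e-02, -6.25383836e-05]), 'ee_pos': array([ 182.48608451, -623.36338649,  230.4098965 ]), 'eef_rot': array([-1.79905856e+02,  5.69524210e-03,  1.63175503e+01]), 'force': array([ 0.39331586, -0.03931066, -0.29024632]), 'ft_torque': array([-0.05025521,  0.03377019, -0.00288997]), 'finger_force': 0.0, 'grip_width': 85.52988598123649}
top {'intrinsics': array([[393.32894794,   0.        , 326.55371211],
       [  0.        , 393.32894794, 203.24998027],
       [  0.        ,   0.        ,   1.        ]]), 'rvec': array([ 2.23378301, -1.97637305,  0.19223053]), 'tvec': array([ -59.76416923,  558.14055826, 1056.6707373 ])}
scene {'intrinsics': array([[429.66860397,   0.        , 322.82698765],
       [  0.        , 429.66860397, 206.63536421],
       [  0.        ,   0.        ,   1.        ]]), 'rvec': array([ 2.04722073,  1.33708072, -0.55141929]), 'tvec': array([-211.92648725, -344.5976217 , 1609.66090028])}
```

View pics/top0.png

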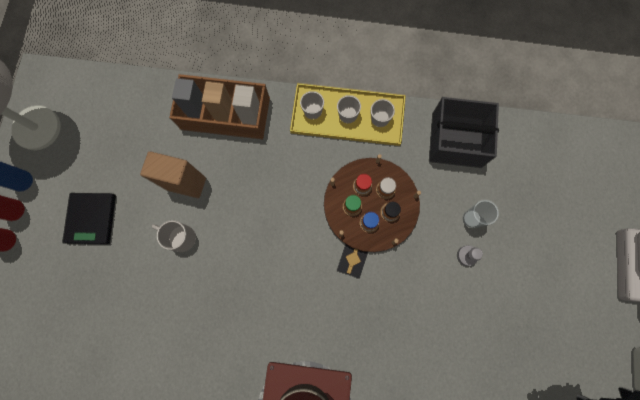

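View pics/scene0.png

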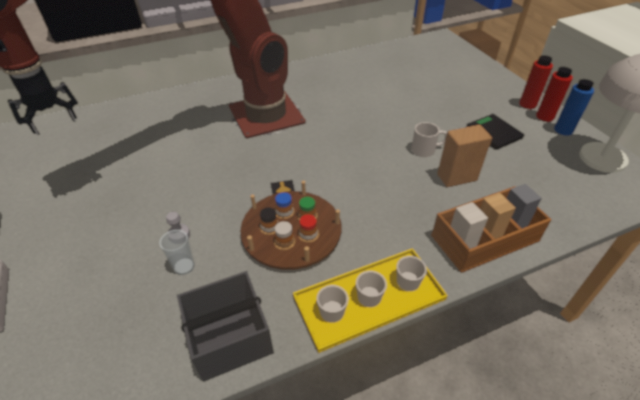

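The top view shows the carousel at about (372,205), its pointer diamond at (353,260) and the red cap at (364,183), so it is nearly half a turn away. The tumbler and tamper are on the right at (480,215) and (470,257).

```bash
cat > h.py <<'E'
import numpy as np, cv2
from plant import status, optics
def ray(n,px,z,m=None):
    m=m or optics.camera_model(n); R=cv2.Rodrigues(np.array(m['rvec']))[0]; t=np.array(m['tvec']).ravel()
    d=R.T@np.linalg.solve(m['intrinsics'],[px[0],px[1],1.]); c=-R.T@t
    return (c+d*(z-c[2])/d[2])[:2]
def blobs(mask,amin,amax):
    n,_,st,ce=cv2.connectedComponentsWithStats(mask.astype(np.uint8)); 
    return [(ce[i],st[i,4]) for i in range(1,n) if amin<=st[i,4]<=amax]
def look(img=None,pr=True):
    img=optics.read_camera("top") if img is None else img
    hsv=cv2.cvtColor(img,cv2.COLOR_RGB2HSV); H,S,V=[hsv[:,:,i].astype(int) for i in range(3)]
    roi=np.zeros(H.shape,bool); roi[145:285,315:430]=1
    o={}
    for k,m in dict(red=((H<6)|(H>174))&(S>170)&(V>110),green=(abs(H-70)<15)&(S>120)&(V>60),blue=(abs(H-110)<12)&(S>120)&(V>80),brass=(abs(H-20)<7)&(S>130)&(V>120)).items():
        b=blobs(m&roi,15,600)
        o[k]=[(ray("top",p,7 if k=="brass" else 85).round(1),a,p.round(1)) for p,a in b]
    o['peg']=[(ray("top",p,80).round(1),a,p.round(1)) for p,a in blobs((abs(H-14)<7)&(S>60)&(V>125)&roi,4,45)]
    return o
E
python3 - <<'E'
from h import *
img=optics.read_camera("top")
for k,v in look(img).items():
    for b in v: print(k,*b)
hsv=cv2.cvtColor(img,cv2.COLOR_RGB2HSV)
for p in[(332,179),(379,157),(418,193),(396,241),(342,233),(353,260),(364,183),(340,200),(372,205)]: print(p,hsv[p[1],p[0]])
for n,p in dict(tumbler_rim=((486,212),110),tamper=((476,254),87),mug=((172,228),85),trayL=((293,135),0),trayR=((402,143),0),binL=((430,162),0)).items(): print(n,ray("top",*p).round())
cv2.imwrite("pics/c.png",cv2.resize(img[145:285,310:500],None,fx=4,fy=4,interpolation=2)[:,:,::-1])
E
```

```text
red [630.9 -87.4] 175 [363.8 180.9]
blue [ 524.5 -116.8] 186 [370.5 219.7]
brass [414.1 -84.8] 65 [352.7 260.4]
peg [ 711.2 -123.8] 13 [379.4 155.6]
peg [626.4   1.2] 10 [332.  179.2]
peg [ 619.  -241.7] 12 [418.5 192. ]
peg [ 548.8 -143.9] 6 [381.  212.5]
peg [482.4 -40.8] 10 [341.  231.8]
peg [ 477.  -191.5] 12 [396.  240.5]
(332, 179) [ 16  98 166]
(379, 157) [ 16 101 149]
(418, 193) [ 16 100 156]
(396, 241) [ 16  99 162]
(342, 233) [ 16 103 146]
(353, 260) [ 19 132 162]
(364, 183) [  1 173 167]
(340, 200) [ 11 139  90]
(372, 205) [ 10 138  85]
tumbler_rim [ 578. -418.]
tamper [ 466. -406.]
mug [436. 417.]
trayL [773. 139.]
trayR [ 787. -196.]
binL [ 737. -285.]
```

View pics/c.png

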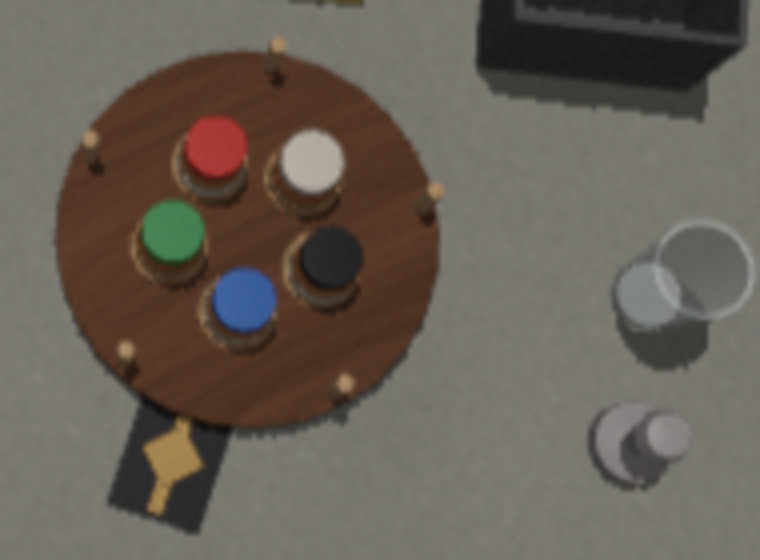

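The five pegs fit an axis at (583,-119) with radius 128, as specified. The red jar is at 33.8° with r = 57, and the pointer is at 168.5°. The plate therefore needs +135°. My plan is to push the left-hand peg (at 70°) anticlockwise in one slow arc, with the fingers shut and running at r≈135, clear of the jars. First I'll approach high.

```bash
python3 -m jog '[{"dp":[0.15,-0.11,0],"angular":[0,0,0.05]},{"dp":[0.35,-0.26,0],"angular":[0,0,0.15]},{"dp":[0.55,-0.41,0],"angular":[0,0,0.25]},{"dp":[0.75,-0.56,0],"angular":[0,0,0.272]},{"dp":[0.9,-0.67,0],"angular":[0,0,0.272]},{"dp":[1,-0.75,0],"angular":[0,0,0.272]},{"dp":[1,-0.75,0],"angular":[0,0,0.272]},{"dp":[1,-0.75,0],"angular":[0,0,0.272]}]' 1 20
```

```text
clock: 0.95
ee_pos: [332.4, -423.6, 231.3]
eef_rot: [180.0, 0.0, 0.1]
force: [-0.1, -0.1, -0.0]
grip_width: 0.1
finger_force: 0.0
```

```bash
python3 -m jog '[{"dp":[0.12,-0.16,0],"angular":[0,0,0]},{"dp":[0.27,-0.36,0],"angular":[0,0,0]},{"dp":[0.42,-0.56,0],"angular":[0,0,0]},{"dp":[0.57,-0.76,0],"angular":[0,0,0]},{"dp":[0.69,-0.92,0],"angular":[0,0,0]},{"dp":[0.75,-1,0],"angular":[0,0,0]},{"dp":[0.75,-1,0],"angular":[0,0,0]}]' && python3 -m jog '[{"dp":[0.15,-0.15,0],"angular":[0,0,0]},{"dp":[0.31,-0.32,0],"angular":[0,0,0]},{"dp":[0.48,-0.5,0],"angular":[0,0,0]},{"dp":[0.65,-0.68,0],"angular":[0,0,0]},{"dp":[0.81,-0.84,0],"angular":[0,0,0]},{"dp":[0.92,-0.95,0],"angular":[0,0,0]},{"dp":[0.97,-1,0],"angular":[0,0,0]},{"dp":[0.97,-1,0],"angular":[0,0,0]},{"dp":[0.97,-1,0],"angular":[0,0,0]}]'
```

```text
clock: 1.65
ee_pos: [483.8, -221.9, 231.1]
eef_rot: [-179.9, -0.0, 0.2]
force: [0.4, -0.7, 0.0]
grip_width: 0.0
finger_force: 0.0
clock: 2.55
ee_pos: [675.9, -26.5, 230.9]
eef_rot: [179.9, 0.1, -0.2]
force: [-0.1, -0.2, 0.4]
grip_width: -0.1
finger_force: 0.0
```

```bash
python3 -m jog '[{"dp":[0.02,-0.02,0.15],"angular":[0,0,0]},{"dp":[0.02,-0.02,0.33],"angular":[0,0,0]},{"dp":[0.02,-0.02,0.51],"angular":[0,0,0]},{"dp":[0.02,-0.02,0.67],"angular":[0,0,0]},{"dp":[0.02,-0.02,0.8],"angular":[0,0,0]},{"dp":[0.02,-0.02,0.87],"angular":[0,0,0]},{"dp":[0.02,-0.02,0.89],"angular":[0,0,0]},{"dp":[0.02,-0.02,0.89],"angular":[0,0,0]},{"dp":[0.02,-0.02,0.89],"angular":[0,0,0]}]'
python3 - <<'E'
import numpy as np
def P(t): t=np.radians(t); return 137*np.array([np.cos(t),np.sin(t)])
for a in (45,75,105,135,165):
    print(a,[list(((P(a+3*(i+1))-P(a))/200*[1,-1]).round(3)) for i in range(10)])
E
```

```text
clock: 3.45
ee_pos: [681.4, -20.1, 55.1]
eef_rot: [180.0, -0.1, -0.0]
force: [0.2, -0.3, 0.1]
grip_width: -0.2
finger_force: 0.0
45 [[np.float64(-0.026), np.float64(-0.025)], [np.float64(-0.053), np.float64(-0.048)], [np.float64(-0.082), np.float64(-0.07)], [np.float64(-0.111), np.float64(-0.09)], [np.float64(-0.142), np.float64(-0.109)], [np.float64(-0.173), np.float64(-0.126)], [np.float64(-0.206), np.float64(-0.141)], [np.float64(-0.239), np.float64(-0.155)], [np.float64(-0.273), np.float64(-0.167)], [np.float64(-0.307), np.float64(-0.177)]]
75 [[np.float64(-0.035), np.float64(-0.008)], [np.float64(-0.07), np.float64(-0.015)], [np.float64(-0.106), np.float64(-0.02)], [np.float64(-0.141), np.float64(-0.022)], [np.float64(-0.177), np.float64(-0.023)], [np.float64(-0.213), np.float64(-0.022)], [np.float64(-0.249), np.float64(-0.02)], [np.float64(-0.284), np.float64(-0.015)], [np.float64(-0.32), np.float64(-0.008)], [np.float64(-0.355), np.float64(-0.0)]]
105 [[np.float64(-0.034), np.float64(0.01)], [np.float64(-0.068), np.float64(0.022)], [np.float64(-0.101), np.float64(0.036)], [np.
[... 403 characters left out ...]
082)], [np.float64(-0.09), np.float64(0.111)], [np.float64(-0.109), np.float64(0.142)], [np.float64(-0.126), np.float64(0.173)], [np.float64(-0.141), np.float64(0.206)], [np.float64(-0.155), np.float64(0.239)], [np.float64(-0.167), np.float64(0.273)], [np.float64(-0.177), np.float64(0.307)]]
165 [[np.float64(-0.008), np.float64(0.035)], [np.float64(-0.015), np.float64(0.07)], [np.float64(-0.02), np.float64(0.106)], [np.float64(-0.022), np.float64(0.141)], [np.float64(-0.023), np.float64(0.177)], [np.float64(-0.022), np.float64(0.213)], [np.float64(-0.02), np.float64(0.249)], [np.float64(-0.015), np.float64(0.284)], [np.float64(-0.008), np.float64(0.32)], [np.float64(0.0), np.float64(0.355)]]
```

```bash
python3 -m jog '[{"dp":[-0.028,-0.018,0],"angular":[0,0,0]},{"dp":[-0.057,-0.035,0],"angular":[0,0,0]},{"dp":[-0.087,-0.052,0],"angular":[0,0,0]},{"dp":[-0.118,-0.068,0],"angular":[0,0,0]},{"dp":[-0.15,-0.083,0],"angular":[0,0,0]},{"dp":[-0.183,-0.097,0],"angular":[0,0,0]},{"dp":[-0.216,-0.11,0],"angular":[0,0,0]},{"dp":[-0.25,-0.12,0],"angular":[0,0,0]},{"dp":[-0.285,-0.13,0],"angular":[0,0,0]},{"dp":[-0.32,-0.137,0],"angular":[0,0,0]}]' && python3 - <<'E'
from h import *
o=look()
for k in('red','peg'):
    for b in o[k]: print(k,*b)
E
```

```text
clock: 4.45
ee_pos: [615.9, 7.8, 53.4]
eef_rot: [180.0, -0.0, -0.0]
force: [1.0, -0.3, 0.2]
grip_width: 0.1
finger_force: 0.5
red [627.3 -92.5] 20 [365.5 182.4]
peg [708.2 -93.4] 13 [368.6 155.4]
peg [ 645.5 -231. ] 13 [415.4 182.4]
peg [ 569.1 -148.9] 17 [383.5 205.5]
peg [ 496.4 -213.3] 15 [404.6 234.4]
```

```bash
python3 -m jog '[{"dp":[-0.033,-0.007,0],"angular":[0,0,0]},{"dp":[-0.067,-0.014,0],"angular":[0,0,0]},{"dp":[-0.101,-0.019,0],"angular":[0,0,0]},{"dp":[-0.135,-0.021,0],"angular":[0,0,0]},{"dp":[-0.169,-0.022,0],"angular":[0,0,0]},{"dp":[-0.204,-0.021,0],"angular":[0,0,0]},{"dp":[-0.238,-0.019,0],"angular":[0,0,0]},{"dp":[-0.272,-0.014,0],"angular":[0,0,0]},{"dp":[-0.306,-0.007,0],"angular":[0,0,0]},{"dp":[-0.34,0,0],"angular":[0,0,0]}]' && python3 -m jog '[{"dp":[-0.033,0.01,0],"angular":[0,0,0]},{"dp":[-0.065,0.021,0],"angular":[0,0,0]},{"dp":[-0.097,0.034,0],"angular":[0,0,0]},{"dp":[-0.128,0.049,0],"angular":[0,0,0]},{"dp":[-0.158,0.065,0],"angular":[0,0,0]},{"dp":[-0.187,0.083,0],"angular":[0,0,0]},{"dp":[-0.215,0.102,0],"angular":[0,0,0]},{"dp":[-0.243,0.123,0],"angular":[0,0,0]},{"dp":[-0.269,0.146,0],"angular":[0,0,0]},{"dp":[-0.294,0.169,0],"angular":[0,0,0]}]' && python3 - <<'E'
from h import *
img=optics.read_camera("top"); o=look(img)
for k in('red','blue','peg'):
    for b in o[k]: print(k,*b, np.degrees(np.arctan2(b[0][1]+119.3,b[0][0]-583.2)).round(1))
cv2.imwrite("pics/m.png",cv2.resize(img[130:300,270:450],None,fx=3,fy=3)[:,:,::-1])
E
```

```text
clock: 5.5
ee_pos: [547.9, 7.7, 53.3]
eef_rot: [-180.0, 0.0, -0.0]
force: [1.3, 0.3, 0.2]
grip_width: 0.0
finger_force: 0.4
clock: 6.5
ee_pos: [489.0, -26.3, 53.2]
eef_rot: [-180.0, 0.0, 0.0]
force: [1.7, 0.9, -0.1]
grip_width: -0.0
finger_force: 0.4
blue [ 564.1 -173.9] 185 [392.7 208. ] -109.3
peg [ 710.6 -118.8] 13 [377.6 155.6] 0.2
peg [623.8   3.7] 7 [331. 180.] 71.7
peg [ 617.4 -124.8] 13 [376.5 187.6] -9.1
peg [ 623.6 -241. ] 13 [418.4 190.4] -71.6
peg [ 558.7 -144.3] 10 [381.5 209. ] -134.4
peg [ 480.5 -195.6] 15 [397.6 239.4] -143.4
```

View pics/m.png

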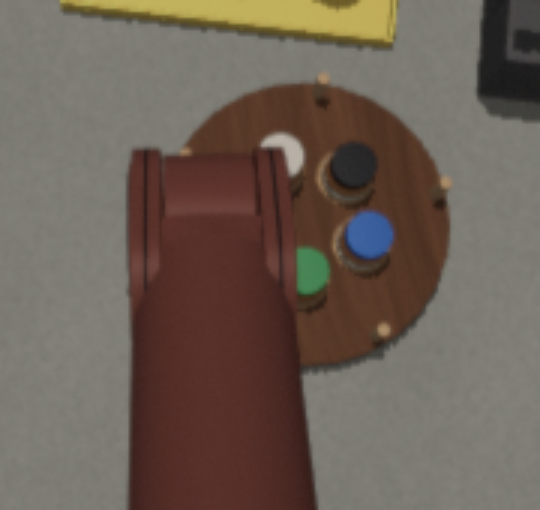

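The view shows the plate turned 74° with the arm clear of the jars. About 60° remains.

```bash
python3 -m jog '[{"dp":[-0.024,0.025,0],"angular":[0,0,0]},{"dp":[-0.046,0.051,0],"angular":[0,0,0]},{"dp":[-0.067,0.078,0],"angular":[0,0,0]},{"dp":[-0.086,0.106,0],"angular":[0,0,0]},{"dp":[-0.104,0.136,0],"angular":[0,0,0]},{"dp":[-0.12,0.165,0],"angular":[0,0,0]},{"dp":[-0.135,0.197,0],"angular":[0,0,0]},{"dp":[-0.148,0.228,0],"angular":[0,0,0]},{"dp":[-0.16,0.261,0],"angular":[0,0,0]},{"dp":[-0.169,0.294,0],"angular":[0,0,0]}]' && python3 -m jog '[{"dp":[-0.008,0.033,0],"angular":[0,0,0]},{"dp":[-0.014,0.067,0],"angular":[0,0,0]},{"dp":[-0.019,0.101,0],"angular":[0,0,0]},{"dp":[-0.021,0.135,0],"angular":[0,0,0]},{"dp":[-0.022,0.165,0],"angular":[0,0,0]},{"dp":[-0.022,0.19,0],"angular":[0,0,0]},{"dp":[-0.021,0.21,0],"angular":[0,0,0]},{"dp":[-0.02,0.23,0],"angular":[0,0,0]},{"dp":[-0.019,0.24,0],"angular":[0,0,0]},{"dp":[-0.019,0.24,0],"angular":[0,0,0]}]' && python3 - <<'E'
from h import *
o=look()
for k in('red','green','blue','peg'):
    for b in o[k]: print(k,*b, np.degrees(np.arctan2(b[0][1]+119.3,b[0][0]-583.2)).round(1))
E
```

```text
clock: 7.55
ee_pos: [455.6, -85.4, 53.3]
eef_rot: [-180.0, 0.0, -0.0]
force: [0.7, 1.2, -0.1]
grip_width: -0.1
finger_force: 0.5
clock: 8.55
ee_pos: [452.0, -133.2, 53.3]
eef_rot: [180.0, 0.0, -0.0]
force: [-0.1, -0.7, 0.0]
grip_width: 0.1
finger_force: 0.0
red [529.2 -99.9] 88 [364.5 217.3] 160.2
blue [ 612.6 -168. ] 180 [392.1 190.7] -58.9
peg [ 701.7 -165.3] 14 [393.7 160.5] -21.2
peg [663.3 -19.9] 14 [341.  167.5] 51.1
peg [633.8 -77.9] 5 [360.4 180. ] 39.3
peg [612.2 -81.9] 10 [361.  187.6] 52.2
peg [ 616.7 -141.4] 7 [382.4 188.6] -33.4
peg [559.4 -42.3] 8 [344.8 204.4] 107.2
peg [ 575.9 -247.4] 13 [419.4 207.4] -93.3
peg [537.1 -76.4] 7 [356.1 213.7] 137.1
peg [513.3 -12.8] 13 [332.2 219.5] 123.3
peg [508.2 -74.7] 5 [354.4 224. ] 149.3
```

125° are done and 9.7° remain, so I'll make a slow final push.

```bash
python3 -m jog '[{"dp":[0.002,0.015,0],"angular":[0,0,0]},{"dp":[0.005,0.03,0],"angular":[0,0,0]},{"dp":[0.009,0.045,0],"angular":[0,0,0]},{"dp":[0.013,0.06,0],"angular":[0,0,0]},{"dp":[0.017,0.075,0],"angular":[0,0,0]},{"dp":[0.02,0.088,0],"angular":[0,0,0]},{"dp":[0.023,0.098,0],"angular":[0,0,0]},{"dp":[0.025,0.105,0],"angular":[0,0,0]},{"dp":[0.025,0.105,0],"angular":[0,0,0]}]' && python3 -m jog '[{"dp":[-0.02,-0.05,0],"angular":[0,0,0]},{"dp":[-0.03,-0.1,-0.05],"angular":[0,0,0]},{"dp":[-0.03,-0.1,-0.2],"angular":[0,0,0]},{"dp":[-0.03,-0.1,-0.4],"angular":[0,0,0]},{"dp":[-0.03,-0.1,-0.6],"angular":[0,0,0]},{"dp":[-0.03,-0.1,-0.7],"angular":[0,0,0]},{"dp":[-0.03,-0.1,-0.7],"angular":[0,0,0]},{"dp":[-0.03,-0.1,-0.7],"angular":[0,0,0]}]' && python3 -m jog '[{"dp":[0,0.2,-0.05],"angular":[0,0,0]},{"dp":[0,0.45,-0.05],"angular":[0,0,0]},{"dp":[0,0.7,-0.05],"angular":[0,0,0]},{"dp":[0,0.9,-0.05],"angular":[0,0,0]},{"dp":[0,1,-0.05],"angular":[0,0,0]},{"dp":[0,1,-0.05],"angular":[0,0,0]},{"dp":[0,1,-0.05],"angular":[0,0,0]}]' && python3 - <<'E'
from h import *
img=optics.read_camera("top"); o=look(img)
for k in('red','green','blue','brass','peg'):
    for b in o[k]: print(k,*b, np.degrees(np.arctan2(b[0][1]+119.3,b[0][0]-583.2)).round(1), np.hypot(b[0][1]+119.3,b[0][0]-583.2).round(1))
cv2.imwrite("pics/f.png",cv2.resize(img[130:300,270:500],None,fx=3,fy=3)[:,:,::-1])
E
```

```text
clock: 9.5
ee_pos: [457.0, -154.2, 53.3]
eef_rot: [180.0, 0.0, -0.0]
force: [0.4, 0.4, -0.4]
grip_width: 0.1
finger_force: 0.0
clock: 10.3
ee_pos: [451.0, -133.1, 193.9]
eef_rot: [180.0, -0.1, 0.0]
force: [1.1, 0.0, -0.1]
grip_width: 0.1
finger_force: 0.0
clock: 11.0
ee_pos: [451.0, -332.3, 202.3]
eef_rot: [-179.9, 0.1, 0.0]
force: [0.1, 1.4, 0.1]
grip_width: 0.0
finger_force: 0.0
red [ 524.3 -113.8] 97 [369.4 219.6] 174.7 59.2
green [ 557.5 -180.5] 30 [394.9 210.7] -112.8 66.4
blue [ 620.  -161.8] 180 [390.1 187.8] -49.1 56.2
peg [ 708.2 -144.9] 14 [386.7 157.5] -11.6 127.6
peg [646.9  -8.7] 13 [336.4 172.6] 60.1 127.6
peg [619.8 -70.7] 20 [357.3 184.5] 53.0 60.8
peg [ 620.1 -134.6] 9 [380.1 187.1] -22.5 39.9
peg [579.5 -39.6] 5 [344.6 197.2] 92.7 79.8
peg [ 597.1 -246.2] 15 [419.5 199.9] -83.7 127.7
peg [564.6 -36.5] 7 [342.9 202.3] 102.7 84.9
peg [ 555.4 -141.5] 13 [380.4 210.1] -141.4 35.6
peg [529.4 -83.1] 14 [358.3 216.8] 146.1 64.8
peg [497.9 -24.5] 14 [335.7 225.5] 132.0 127.5
peg [504.8 -83.3] 5 [357.4 225.6] 155.3 86.3
peg [ 466.4 -172.1] 16 [388.5 243.5] -155.7 128.2
```

View pics/f.png

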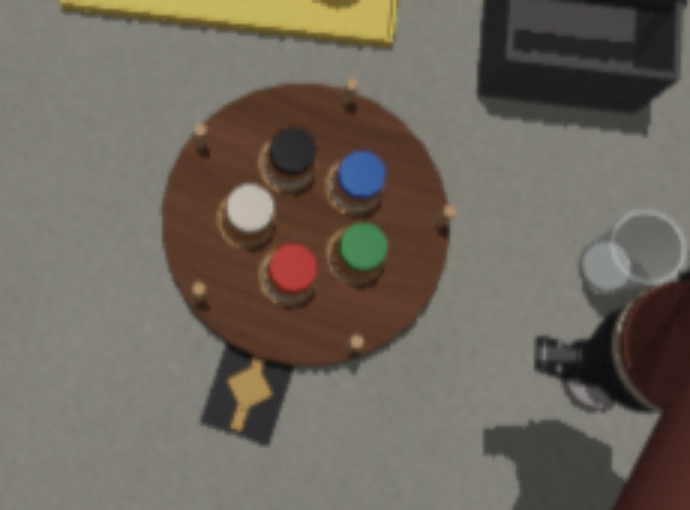

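```bash
python3 - <<'E'
from h import *
img=optics.read_camera("top"); hsv=cv2.cvtColor(img,cv2.COLOR_RGB2HSV).astype(int); H,S,V=hsv[...,0],hsv[...,1],hsv[...,2]
b=[(p,a) for p,a in blobs(((H<5)|(H>174))&(S>145)&(V>105),60,400) if 340<p[0]<400 and 200<p[1]<240]
u=np.array([np.cos(np.radians(168.5)),np.sin(np.radians(168.5))])
for p,a in b:
    r=ray("top",p,85)-[583.2,-119.3]; print(p.round(1),a,"along",(r@u).round(1),"across",(u[0]*r[1]-u[1]*r[0]).round(1))
# pointer strip: brass direction by itself
m=(abs(H-20)<6)&(S>110)&(V>100); m[:245]=0; m[285:]=0; m[:,:335]=0; m[:,375:]=0
q=np.argwhere(m)[:,::-1]; w=np.array([ray("top",p,7) for p in q])-[583.2,-119.3]; print(len(w),"pointer angle",np.degrees(np.arctan2(*w.mean(0)[::-1])).round(1))
print(np.abs(status.get_state()['joint_vel']).max())
E
```

```text
[367.4 218.7] 199 along 58.0 across 0.4
174 pointer angle 167.9
0.4087579508682128
```

The red jar is 0.4 mm off the pointer line at 58 mm from the axis, the plate is at rest, and the arm is clear of everything.

```bash
python3 -c "
from plant import manip; print(manip.sign_off())"
```

```text
the job is handed in; nothing more can be done
None
```

I turned the carousel about 134° by pushing one peg. The last camera check put the red-capped jar within about 1 mm of the pointer line with the arm clear of everything, and the job is handed in (no verdict was returned).

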